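# Fit the platter on the kitchen scale and set the check weight on it

## Robot

A 6-joint arm with a two-finger parallel gripper is mounted at the origin on the work surface. World frame = base frame: x ahead of the robot, y to its left, z up, the work surface at z = 0. Lengths are in m, angles in rad, forces in N, time in s.
With the tool pointing down it reaches from about 0.35 to 0.925 m from the base axis. Payload 6.4 kg.
Tool frame: the origin (TCP) lies at the very end of the fingers, on their centre line; the grasp point (between the pads) lies 19 mm behind it; z points along the fingers, y is the line along which they close (so a half turn about z gives the same grasp; the last joint's range is limited). The gripper opens to 94 mm and grips with 3 to 60 N. Pads are 16 mm wide; open, the fingers measure 119 mm over their backs; the gripper's body (75 mm by 177 mm) begins 78 mm behind the grasp point.
Start: joints at [-0.174, 0.245, 1.558, -0, 1.339, -0.174], TCP at [0.65, 0, 0.205] pointing down, gripper open.
Joint ranges: [-3.13, 3.13], [-1.02, 2.26], [0.13, 2.54], [-0.95, 4.09], [0.21, 2.88], [-2.74, 2.74]. Speed limits (rad/s): [2.57, 2.57, 3.14, 3.14, 3.14, 3.14].

## Interface

Orientations are given as a rotation vector (axis times angle).
In Python, from rig import arm gives the robot as it stands.
- The arm moves only by the shell command python3 -m handwheel 'ROWS' [OPENING]. ROWS is text: rows parted by semicolons, each of 6 numbers parted by spaces: the shift along the world's x, y, z as a fraction of full scale, then the turn, a rotation vector about the world's x, y, z as a fraction of full scale. In form: x y z ax ay az; .... A call has 1 to 10 rows; each row is the pose to reach, as a shift and turn from the pose commanded when the call began; what a row does not reach only later rows make up. Full scale, the value 1, is 750 mm for a shift and pi/2 rad for a turn. A row lasts 1/8 s, in which the tool goes at most 62.5 mm and 10.7 degrees, less where a joint would pass 70% of its speed; a pose out of reach is approached as far as the arm can. A call with a number of a shift or a turn outside -1 to 1 is refused whole. A call with a gripper value outside its range is refused whole. OPENING is the closure, from -1 (fully open) to 1 (shut), set as the call begins (- or left out, the last holds). The fingers move at their own pace and stop on an object; the grip force is fixed at half the most. Time passes only in rows, so rows that repeat a pose let the fingers close. It gives the time, the measured TCP pose, the force, the opening and the grip force at its end, in the units of the state.
- arm.get_obs(): the state, without advancing time (a new reading comes with each control period).
- arm.snapshot(name): name is "scene" or "side" or "wrist"; returns a dict with "color" (420x560x3 uint8, red, green, blue), "fx", "fy", "cx", "cy" (pixels), "world_from_camera" (4x4, takes a point from camera to world coordinates). Camera axes: x right, y down, z forward; pixel columns grow to the right and rows downward; lengths in m; the calibration is good to about 2 mm. A picture is of the moment at which its call begins. There is no depth.
- arm.hand_in(): hands the job in; it is judged then, once.
Trained networks look in the newest picture that a camera, given by its name, has taken for a name from the list of things; names that differ only in an ending like _2 or _b are one class to them, and where a whole thing is asked for, a point or a joint stands for the part that bears it (a point fixed in the world has none). Each returns a list of dicts, best first, with "score" (0 to 1); they miss things now and then, are a little off and sometimes report something else, mostly with a low value. They report only what shows in the picture. A call takes as long as a camera call. They do not tell look-alikes from the thing itself.
- arm.find_in(name, camera): "rect" ([left, top, right, bottom] as shares, 0 to 1, of the picture: columns of its width, rows of its height, round what is visible of it).
- arm.outline_of(name, camera): "mask" (420x560 bool, what is visible of it) and "rect" ([left, top, right, bottom] as shares, 0 to 1, of the picture: columns of its width, rows of its height, round what is visible of it).
- arm.landmark_of(name, camera): "position" ([column, row] as shares, 0 to 1, of the picture: columns of its width, rows of its height: a listed point, or the origin of a listed thing).
The state is a dict: "t": time; "joints": joint angles; "qd": joint speeds; "tau": joint torques, N m; "ee_pos": TCP position; "tool_rot": TCP orientation; "force": force on the tool from outside, world axes, zero at the start; "torque": the same for the moment, N m; "gripper_width": finger opening in m; "gripper_force": force on a finger pad.
Only numpy, scipy, OpenCV 4.12 (cv2) and the standard library are available. Lean on these libraries where they do the work, as an engineer would, in place of code of your own. Each camera call takes 0.05 s, during which the arm holds its last target. There are 200 camera calls.

## Task

The kitchen scale is to be checked: take its dark wooden platter (the one with two holes) from the dish rack, lay it flat on the cork mat and let go, then take it by its long sides and lower it over the two pins of the scale until it rests flush. Then stand the brass check weight upright in the middle of the platter, within its brass ring. Set both down on the scale gently, without dropping them, and leave everything else where it is.

Things in the scene. Friction and masses are not known exactly. Their poses are not given: they have to be found in the camera images.
- platter: dark wooden plate 64 x 150 x 12 mm (x, y, z), 0.11 kg; two 12 mm through holes at y = -55 and +55 mm; brass ring of 42 mm diameter inlaid in the middle of both faces. Origin: middle of the plate (mid-thickness). Either face may be up, either end on either pin. Starts standing on a long edge in a slot of the rack (x vertical, y level), top edge 78 mm above the counter
- rack: fixed wooden dish rack: a board 150 x 170 x 14 mm (x, y, z) with two slots along its y, at x = -40 and +40 mm; each slot is 15 mm wide and made of two pairs of upright 8 mm dowels at y = -38 and +38 mm, with tops 54 mm above the counter. Origin: centre of its underside, on the counter; z up
- plain_board: plain pale marble board of the same size, 64 x 150 x 12 mm, without holes, standing in the other slot of the rack; not wanted, stays there. Origin at its middle
- mat: fixed cork mat 125 x 190 x 4 mm (x, y, z) on the counter, where the platter is to be laid down. Origin: centre of its underside; z up
- scale: fixed white kitchen scale: case 120 x 190 mm in plan with its top 32 mm above the counter, and a sloping black display panel along its -x side reaching to x = -105 mm and about 41 mm high. Origin: centre of its underside, on the counter; z up
- carrier_top (a point): middle of the top face of the scale's sprung black carrier, a slab 44 x 136 x 6 mm (x, y, z) standing free over the middle of the case; the top face is 48 mm above the counter when unloaded. Axes as the scale's. The carrier sinks straight down at about 0.8 N per mm from the first touch, to a stop 6 mm down
- pin_a (a point): tip of one steel locating pin on the carrier, at y = +55 mm from carrier_top, 10 mm above the carrier's top face; the pin is 9 mm in diameter, its upper half tapering to 4 mm at the tip
- pin_b (a point): tip of the other pin, the same, at y = -55 mm
- weight: brass check weight, about 0.2 kg: a cylinder of 32 mm diameter and 30 mm height, with a knob of 20 mm diameter above it, 50 mm high in all. Origin: centre of its underside; z up
- jar: amber spice jar, 48 mm diameter, 85 mm high, stays where it is. Origin: centre of its underside
- cup: blue cup without handle, 62 mm diameter at the rim, 58 mm high, stays where it is. Origin: centre of its underside
- shaker: steel salt shaker, 40 mm diameter, 75 mm high, stays where it is. Origin: centre of its underside
- ramekin: white ramekin, 72 mm diameter, 40 mm high, stays where it is. Origin: centre of its underside
There are look-alikes about, which are no part of the job. Several things have the shape of the weight; the one meant has the colours described above.

How it is judged:
On the way, in this order (a step that is already met when the one before it is completed fails the run):
1. the platter lies flat on the cork mat, let go (angle between the z axis of platter and the z axis of mat, either way round below 0.08 rad and height (world z) of platter below 0.02 m and horizontal distance between platter and mat below 0.08 m and contact force between platter and mat above 0.05 N and contact force between platter and the fingers below 0.05 N), for 0.2 s.
2. the platter rests flush on the scale's carrier, over both pins, let go, before the weight is put on it (horizontal distance between platter and carrier_top below 0.004 m and angle between the y axis of platter and the y axis of carrier_top, either way round below 0.06 rad and angle between the z axis of platter and the z axis of carrier_top, either way round below 0.04 rad and z of platter in the frame of carrier_top between 0.003 and 0.0085 m and contact force between platter and the fingers below 0.05 N and contact force between platter and weight below 0.05 N), for 0.2 s.
At the end, for the whole second after the job is handed in: platter flush over both pins (middle within 4 mm sideways and 2.5 mm above home, long axis within 0.06 rad, flat within 0.04 rad); weight upright on it (0.1 rad), within 10 mm of its middle; both at rest; the other loose things within 30 mm of their starts (horizontal distance between platter and carrier_top below 0.004 m and angle between the y axis of platter and the y axis of carrier_top, either way round below 0.06 rad and angle between the z axis of platter and the z axis of carrier_top, either way round below 0.04 rad and z of platter in the frame of carrier_top between 0.003 and 0.0085 m and horizontal distance between weight and platter below 0.01 m and angle between weight's own z axis and vertical below 0.1 rad and z of weight in the frame of carrier_top between 0.01 and 0.015 m and linear speed of each of weight, platter below 0.02 m/s and distance of each of plain_board, jar, cup, shaker, ramekin from where it was at the start of the episode below 0.03 m); the robot touches nothing.
It fails at once if the check weight is dropped (falls freely faster than 0.45 m/s, about 1 cm) (contact force between weight and the fingers below 0.05 N and linear speed of weight above 0.45 m/s).
It fails at once if the platter is dropped onto the scale (moves freely faster than 0.45 m/s over it) (contact force between platter and the fingers below 0.05 N and linear speed of platter above 0.45 m/s and horizontal distance between platter and carrier_top below 0.08 m).
It fails at once if the plain board, jar, cup, shaker or ramekin is moved more than 30 mm (distance of any of plain_board, jar, cup, shaker, ramekin from where it was at the start of the episode above 0.03 m).
It also fails if it takes over 72 s, if anything falls off the work surface, if the arm or the gripper's body presses on something with over 40 N, if the wrist force passes 120 N, or if a joint passes its speed limit or range.

## Working session

There is one attempt and no reset: what is moved stays moved. The work goes in short steps, Python scripts to look and compute and a shell command to move; the robot and the scene stay as the last step left them, time stands still between calls to the robot, and variables do not carry over. Pictures are saved under pics/ and viewed, at most 10 in all, crops included, and the job is handed in when it is done.

```bash
ls; mkdir -p pics
cat > h.py <<'E'
import numpy as np, cv2
from rig import arm
def ray(s,px):
    T=np.array(s["world_from_camera"]); d=T[:3,:3]@np.array([(px[0]-s["cx"])/s["fx"],(px[1]-s["cy"])/s["fy"],1.0])
    return T[:3,3],d/np.linalg.norm(d)
def atz(s,px,z):
    o,d=ray(s,px); return o+d*(z-o[2])/d[2]
def tri(rs):
    A=sum(np.eye(3)-np.outer(d,d) for o,d in rs); b=sum((np.eye(3)-np.outer(d,d))@o for o,d in rs)
    return np.linalg.solve(A,b)
def proj(s,p):
    T=np.linalg.inv(np.array(s["world_from_camera"])); c=T[:3,:3]@np.asarray(p,float)+T[:3,3]
    return np.array([s["fx"]*c[0]/c[2]+s["cx"],s["fy"]*c[1]/c[2]+s["cy"]])
def save(s,n): cv2.imwrite(f"pics/{n}.png",cv2.cvtColor(s["color"],cv2.COLOR_RGB2BGR))
E
python3 - <<'E'
from h import *
np.set_printoptions(precision=4,suppress=True)
S={}
for c in ["scene","side"]:
    s=arm.snapshot(c);S[c]=s;save(s,c+"0")
    T=np.array(s["world_from_camera"]);print(c,T[:3,3],T[:3,2],s["fx"])
    for n in ["platter","rack","plain_board","mat","scale","carrier_top","pin_a","pin_b","weight","jar","cup","shaker","ramekin"]:
        for d in arm.landmark_of(n,c)[:4]:
            p=np.array(d["position"])*[560,420]; print(n,round(d["score"],2),p.round(1),atz(s,p,{"platter":.046,"plain_board":.046,"carrier_top":.048,"pin_a":.058,"pin_b":.058}.get(n,0)))
a=cv2.imread("pics/scene0.png");b=cv2.imread("pics/side0.png")
E
```

```text
pics
scene [1.3284 0.2563 0.6201] [-0.7952 -0.2492 -0.5528] 437.55473316069913
platter 0.6 [173.4 175.3] [ 0.4516 -0.3166  0.046 ]
rack 0.58 [166.1 192.6] [ 0.471  -0.3334  0.    ]
plain_board 0.95 [149.8 190.2] [ 0.5384 -0.3335  0.046 ]
plain_board 0.49 [254.2 259.1] [0.6985 0.0066 0.046 ]
mat 0.6 [303.2 218.7] [0.4644 0.0458 0.    ]
scale 0.74 [393.6 239.1] [0.4732 0.2671 0.    ]
carrier_top 0.79 [397.3 221.4] [0.4692 0.2673 0.048 ]
carrier_top 0.5 [303.3 218.8] [0.5317 0.0625 0.048 ]
pin_a 0.98 [376.2 217.5] [0.4849 0.2202 0.058 ]
pin_a 0.75 [424.6 219.2] [0.4545 0.3248 0.058 ]
pin_b 0.98 [376.2 217.5] [0.4849 0.2202 0.058 ]
pin_b 0.75 [424.6 219.2] [0.4545 0.3248 0.058 ]
weight 0.88 [332.3 281. ] [0.6592 0.1623 0.    ]
weight 0.79 [297.6 277. ] [0.6714 0.0916 0.    ]
weight 0.71 [366.3 286.8] [0.6532 0.2312 0.    ]
jar 0.75 [250.9 257. ] [ 0.6439 -0.0228  0.    ]
jar 0.41 [191.9 244.7] [ 0.6481 -0.1638  0.    ]
cup 0.61 [189.8 242.7] [ 0.6433 -0.1717  0.    ]
shaker 0.72 [ 94.7 227.2] [ 0.6652 -0.4107  0.    ]
ramekin 0.64 [428.6 288.7] [0.6168 0.3517 0.    ]
side [ 0.1997 -0.782
[... 447 characters left out ...]
1 0.048 ]
pin_a 0.79 [220.9 163.3] [0.4545 0.3163 0.058 ]
pin_a 0.78 [237.2 179.9] [0.4756 0.2159 0.058 ]
pin_a 0.17 [255.6 230.5] [ 0.4518 -0.009   0.058 ]
pin_b 0.79 [220.9 163.3] [0.4545 0.3163 0.058 ]
pin_b 0.78 [237.2 179.9] [0.4756 0.2159 0.058 ]
pin_b 0.17 [255.6 230.5] [ 0.4518 -0.009   0.058 ]
weight 0.67 [290.9 176.7] [0.6636 0.2329 0.    ]
weight 0.62 [298.6 190.8] [0.657  0.1576 0.    ]
weight 0.55 [312.2 202.6] [0.6723 0.0901 0.    ]
jar 0.92 [318.6 225.4] [ 0.6459 -0.0068 -0.    ]
cup 0.84 [342.8 264.1] [ 0.64  -0.163  0.   ]
shaker 0.85 [402.2 337.2] [ 0.6603 -0.4079  0.    ]
ramekin 0.58 [266.7 156.6] [0.6312 0.3685 0.    ]
ramekin 0.53 [336.6 319.6] [ 0.5435 -0.3078  0.    ]
```

View pics/scene0.png

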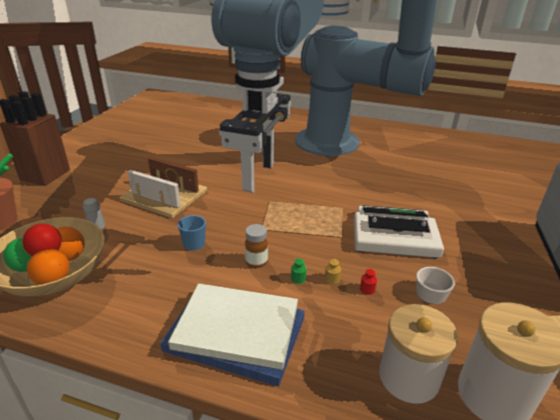

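View pics/side0.png

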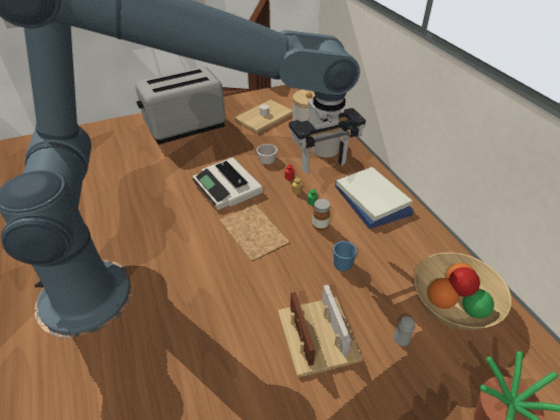

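Run:
```python
from h import *
np.set_printoptions(precision=4,suppress=True)
s=arm.snapshot("wrist");save(s,"w0");print(np.array(s["world_from_camera"]),s["fx"])
o=arm.get_obs();print(o["ee_pos"],o["tool_rot"],o["gripper_width"])
a=cv2.imread("pics/scene0.png")
c1=cv2.resize(a[250:300,280:390],None,fx=5,fy=5,interpolation=3);c2=cv2.resize(a[150:220,110:220],None,fx=5,fy=5,interpolation=3)
cv2.imwrite("pics/crop0.png",np.vstack([c1,c2]))
```

```text
[[ 1.     -0.0003 -0.0005  0.6511]
 [-0.0004 -0.9737 -0.2279  0.0661]
 [-0.0004  0.2279 -0.9737  0.3847]
 [ 0.      0.      0.      1.    ]] 319.5218005928669
[ 0.65   -0.      0.2055] [2.2215 2.2214 0.0001] 0.093734541304574
```

View pics/crop0.png

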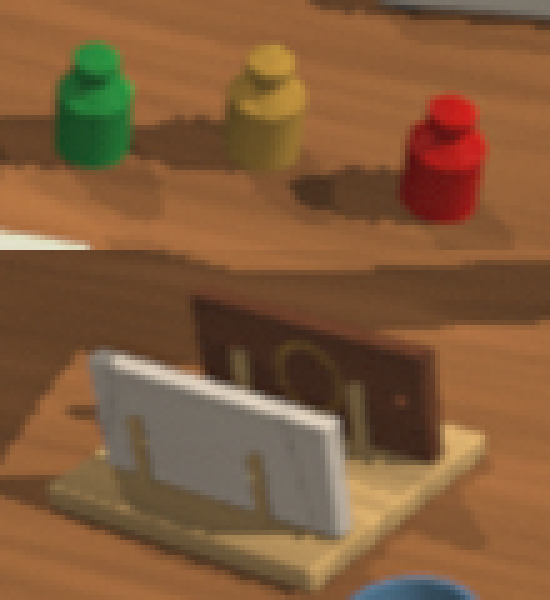

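Seen: scene picture, weight look-alikes are green (299,271), brass (333,271), red (369,282), so the brass one at (333,271). Platter candidates are dark with ring and holes (173,176), pale board (153,190) and books (238,325), so the dark one.

```bash
python3 -m handwheel '-0.253 -0.413 0.06 0 0 0;-0.253 -0.413 0.06 0 0 0;-0.253 -0.413 0.06 0 0 0;-0.253 -0.413 0.06 0 0 0;-0.253 -0.413 0.06 0 0 0;-0.253 -0.413 0.06 0 0 0;-0.253 -0.413 0.06 0 0 0;-0.253 -0.413 0.06 0 0 0;-0.253 -0.413 0.06 0 0 0' -
python3 - <<'E'
from h import *
np.set_printoptions(precision=4,suppress=True)
s=arm.snapshot("wrist");save(s,"w1")
for n,z in [("platter",.046),("plain_board",.046),("rack",0)]:
    for d in arm.landmark_of(n,"wrist")[:2]:
        p=np.array(d["position"])*[560,420]; print(n,d["score"],p,atz(s,p,z))
    for d in arm.outline_of(n,"wrist")[:1]:
        m=d["mask"].astype(np.uint8); r=cv2.minAreaRect(cv2.findNonZero(m)); b=cv2.boxPoints(r); print(r,[atz(s,q,.078 if n!="rack" else .014)[:2] for q in b])
E
```

```text
t: 2.58
ee_pos: [0.4609, -0.3085, 0.2501]
tool_rot: [-2.219, -2.223, -0.0]
force: [0.6, -0.8, -0.1]
gripper_width: 0.0938
gripper_force: 0.0
platter 0.62 [268.576 198.198] [ 0.4487 -0.3182  0.046 ]
((266.2689514160156, 201.17501831054688), (12.399843215942383, 131.24020385742188), 7.853313446044922) [array([ 0.4288, -0.3925]), array([ 0.4507, -0.2433]), array([ 0.4639, -0.245 ]), array([ 0.4432, -0.3946])]
plain_board 0.67 [333.424 207.984] [ 0.5284 -0.3304  0.046 ]
((331.95233154296875, 209.32949829101562), (21.63082504272461, 130.00665283203125), 10.954063415527344) [array([ 0.497 , -0.3996]), array([ 0.5203, -0.2517]), array([ 0.5434, -0.256 ]), array([ 0.5223, -0.4048])]
rack 0.65 [296.016 198.114] [ 0.4846 -0.3271  0.    ]
((298.14111328125, 197.38015747070312), (115.57135772705078, 125.72207641601562), 8.310276985168457) [array([ 0.3966, -0.399 ]), array([ 0.4248, -0.233 ]), array([ 0.57  , -0.2534]), array([ 0.5553, -0.4234])]
```

View pics/w1.png

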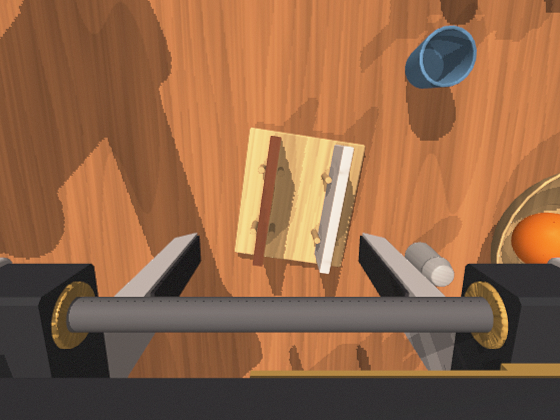

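Wrist picture: the platter is the brown strip from (274,138) to (260,264), with the pale board at (337,210) and nothing between the fingers and the platter's top edge. Turn -0.14 rad, then descend.

```bash
python3 -m handwheel '-0.018 -0.012 -0.06 0 0 -0.089;-0.018 -0.012 -0.1 0 0 -0.089;-0.018 -0.012 -0.15 0 0 -0.089;-0.018 -0.012 -0.2 0 0 -0.089;-0.018 -0.012 -0.24 0 0 -0.089;-0.018 -0.012 -0.267 0 0 -0.089;-0.018 -0.012 -0.267 0 0 -0.089;-0.018 -0.012 -0.267 0 0 -0.089' 0.04
python3 -m handwheel '0 0 0 0 0 0;0 0 0 0 0 0;0 0 0 0 0 0;0 0 0 0 0 0' 1
```

```text
t: 3.92
ee_pos: [0.4473, -0.3193, 0.0512]
tool_rot: [2.37, 2.06, 0.0]
force: [-0.2, 0.0, 0.4]
gripper_width: 0.045
gripper_force: 0.0
t: 4.42
ee_pos: [0.4468, -0.3188, 0.0504]
tool_rot: [2.371, 2.061, -0.0]
force: [-0.6, 0.4, 0.8]
gripper_width: 0.0116
gripper_force: 30.0
```

```bash
python3 -m handwheel '0 0 0.05 0 0 0;0 0 0.12 0 0 0;0 0 0.2 0 0 0;0.041 0.08 0.2 0 0 0.089;0.041 0.16 0.2 0 0 0.089;0.041 0.24 0.2 0 0 0.089;0.041 0.32 0.2 0 0 0.089;0.041 0.4 0.2 0 0 0.089;0.041 0.48 0.2 0 0 0.089;0.041 0.48 0.2 0 0 0.089' -
python3 -m handwheel '0 0 0 0 -0.1 0;0 0 0 0 -0.2 0;0 0 0 0 -0.3 0;0 0 0 0 -0.4 0;0 0 0 0 -0.5 0;0 0 0 0 -0.5 0;0 0 0 0 -0.5 0' -
python3 - <<'E'
from h import *
np.set_printoptions(precision=4,suppress=True)
o=arm.get_obs();print(o["joints"])
for c in ["scene","side"]:
    s=arm.snapshot(c);save(s,c+"2")
    for d in arm.outline_of("mat",c)[:1]:
        r=cv2.minAreaRect(cv2.findNonZero(d["mask"].astype(np.uint8)));print(c,d["score"],[atz(s,q,.004)[:2] for q in cv2.boxPoints(r)])
    for n in ["mat"]:
        for d in arm.landmark_of(n,c)[:1]: print(atz(s,np.array(d["position"])*[560,420],0))
E
```

```text
t: 5.68
ee_pos: [0.4767, 0.0445, 0.1999]
tool_rot: [-2.214, -2.228, 0.0]
force: [0.3, -1.3, -1.1]
gripper_width: 0.0118
gripper_force: 30.0
t: 6.55
ee_pos: [0.4781, 0.0403, 0.2013]
tool_rot: [1.761, 1.759, 0.727]
force: [-0.1, 0.5, -0.6]
gripper_width: 0.012
gripper_force: 30.0
[-0.2646 -0.737   2.5209  0.3237  0.6151 -0.4565]
scene 0.93 [array([ 0.5472, -0.0313]), array([ 0.4232, -0.0692]), array([0.3865, 0.1333]), array([0.5119, 0.1517])]
[0.4621 0.0484 0.    ]
side 0.68 [array([0.3849, 0.1205]), array([0.5163, 0.1905]), array([ 0.5391, -0.0359]), array([ 0.4198, -0.0859])]
[0.4703 0.0531 0.    ]
```

View pics/scene2.png

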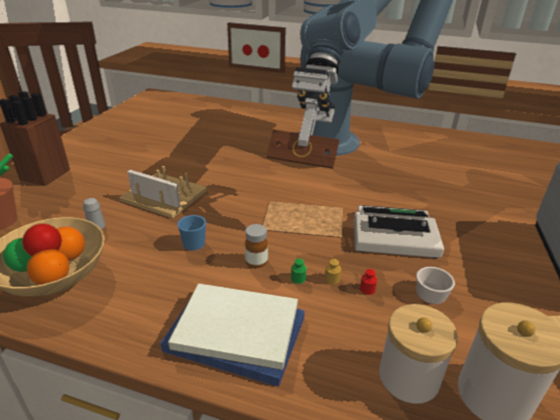

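The picture shows the platter held by its edge (303,148), tilted 45°, and the pale board still in its slot (153,190).

```bash
python3 -m handwheel '0.021 0.009 -0.05 0 0 0.06;0.021 0.009 -0.1 0 0 0.115;0.021 0.009 -0.14 0 0 0.115;0.021 0.009 -0.17 0 0 0.115;0.021 0.009 -0.19 0 0 0.115;0.021 0.009 -0.19 0 0 0.115;0.021 0.009 -0.19 0 0 0.115' -
python3 - <<'E'
from h import *
o=arm.get_obs();print(np.round(o["joints"],3)); from scipy.spatial.transform import Rotation as R
print(R.from_rotvec(o["tool_rot"]).as_matrix()[:,2],o["ee_pos"])
E
```

```text
t: 7.72
ee_pos: [0.4981, 0.048, 0.0583]
tool_rot: [1.615, 1.938, 0.801]
force: [-0.2, -1.0, -0.3]
gripper_width: 0.0117
gripper_force: 30.0
[-0.339 -0.247  2.536  1.216  0.383 -1.576]
[ 0.69483385  0.1270176  -0.70786472] [0.49806385 0.04803389 0.05826047]
```

```bash
python3 -m handwheel '0.017 0.002 -0.006 0 0 0;0.017 0.002 -0.012 0 0 0;0.017 0.002 -0.018 0 0 0;0.017 0.002 -0.024 0 0 0;0.017 0.002 -0.03 0 0 0;0.017 0.002 -0.03 0 0 0' -
python3 - <<'E'
from h import *
o=arm.get_obs();print(np.round(o["joints"],3)); from scipy.spatial.transform import Rotation as R
print(R.from_rotvec(o["tool_rot"]).as_matrix()[:,2],o["ee_pos"])
E
```

```text
t: 8.48
ee_pos: [0.5108, 0.0495, 0.0359]
tool_rot: [1.615, 1.938, 0.801]
force: [0.4, 0.6, -1.7]
gripper_width: 0.0121
gripper_force: 30.0
[-0.32  -0.12   2.497  1.446  0.349 -1.808]
[ 0.69521913  0.12692943 -0.70750214] [0.51081452 0.04954252 0.03590323]
```

```bash
python3 -m handwheel '-0.008 0 0 0 0 0;-0.008 0 -0.002 0 0 0;-0.008 0 -0.004 0 0 0;-0.008 0 -0.004 0 0 0' -
python3 -m handwheel '0 0 0 0 0 0;0 0 0 0 0 0;0 0 0 0 0 0' 0.4
```

```text
t: 8.98
ee_pos: [0.5056, 0.0496, 0.0334]
tool_rot: [1.614, 1.937, 0.804]
force: [1.5, 1.6, 3.5]
gripper_width: 0.0118
gripper_force: 30.0
t: 9.35
ee_pos: [0.5037, 0.0498, 0.0315]
tool_rot: [1.617, 1.939, 0.8]
force: [0.6, -0.3, -0.1]
gripper_width: 0.0282
gripper_force: 0.1
```

```bash
python3 -m handwheel '-0.0065 -0.0012 0.0066 -0.016 0.087 0;-0.013 -0.0024 0.0132 -0.036 0.197 0;-0.0205 -0.0037 0.021 -0.05 0.273 0;-0.03 -0.0054 0.03 -0.06 0.328 0;-0.043 -0.0075 0.043 -0.07 0.383 0;-0.056 -0.01 0.056 -0.07 0.383 0;-0.056 -0.01 0.1 -0.07 0.383 0;-0.056 -0.01 0.15 -0.08 0.44 0;-0.056 -0.01 0.2 -0.088 0.492 0' -
python3 - <<'E'
from h import *
s=arm.snapshot("side");save(s,"side3")
from scipy.spatial.transform import Rotation as R
o=arm.get_obs();print(np.round(o["joints"],3),R.from_rotvec(o["tool_rot"]).as_matrix().round(3))
w=arm.snapshot("wrist");save(w,"w3")
for c,S in (("side",s),("wrist",w)):
    for d in arm.outline_of("platter",c)[:1]:
        r=cv2.minAreaRect(cv2.findNonZero(d["mask"].astype(np.uint8)));print(c,d["score"],r,[atz(S,q,.016)[:2].round(4) for q in cv2.boxPoints(r)])
    for d in arm.landmark_of("platter",c)[:2]: print(atz(S,np.array(d["position"])*[560,420],.01))
cv2.imwrite("pics/m3.png",np.hstack([cv2.imread("pics/side3.png")[130:330,150:450],cv2.imread("pics/w3.png")[0:200,150:500]]))
E
```

```text
t: 10.48
ee_pos: [0.4617, 0.0422, 0.183]
tool_rot: [-2.01, -2.407, 0.003]
force: [0.9, 0.7, -0.1]
gripper_width: 0.0283
gripper_force: 0.0
[-1.540e-01 -1.830e-01  2.028e+00  1.000e-03  1.294e+00 -3.340e-01] [[-0.178  0.984  0.003]
 [ 0.984  0.178  0.001]
 [-0.     0.003 -1.   ]]
side 0.67 ((321.0, 214.0), (32.0, 16.0), 90.0) [array([0.6753, 0.0924]), array([0.7205, 0.0734]), array([ 0.6568, -0.0488]), array([ 0.615 , -0.0312])]
[0.51043591 0.06111923 0.01      ]
wrist 0.64 ((315.92181396484375, 190.47161865234375), (59.163726806640625, 132.48043823242188), 1.50743567943573) [array([ 0.4868, -0.0284]), array([0.4632, 0.1197]), array([0.5255, 0.1294]), array([ 0.5555, -0.018 ])]
```

View pics/m3.png

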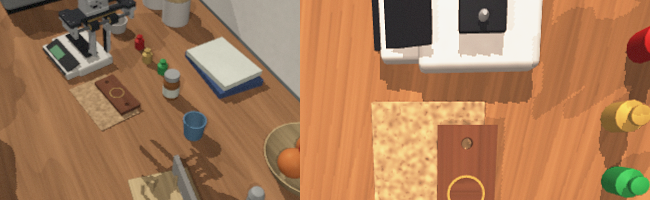

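The crop shows the platter flat on the mat (wrist picture, centre about (316,190)), let go, overhanging the mat slightly on +x. I centre over it with the fingers open.

```bash
python3 -m handwheel '0.062 0.008 0.027 0 0 0;0.062 0.008 0.027 0 0 0;0.062 0.008 0.027 0 0 0;0.062 0.008 0.027 0 0 0' -1
python3 - <<'E'
from h import *
np.set_printoptions(precision=4,suppress=True)
w=arm.snapshot("wrist");save(w,"w4");o=arm.get_obs();print(o["ee_pos"],o["gripper_width"])
for d in arm.outline_of("platter","wrist")[:1]:
    r=cv2.minAreaRect(cv2.findNonZero(d["mask"].astype(np.uint8)))
    q=np.array([atz(w,q,.016)[:2] for q in cv2.boxPoints(r)]);print(d["score"],r,q.round(4),q.mean(0),[np.linalg.norm(q[i]-q[i-1]).round(4) for i in range(4)])
for n,z in (("platter",.01),("pin_a",.058),("carrier_top",.048),("weight",0.)):
    for d in arm.landmark_of(n,"wrist")[:3]: print(n,d["score"],np.array(d["position"])*[560,420],atz(w,np.array(d["position"])*[560,420],z))
# ring & holes by projection of plate mask edges
E
```

```text
t: 11.28
ee_pos: [0.5073, 0.0482, 0.2011]
tool_rot: [-2.01, -2.408, 0.001]
force: [-0.7, 0.3, 0.1]
gripper_width: 0.0643
gripper_force: 0.0
[0.5075 0.0482 0.2014] 0.06876362149154595
0.73 ((279.5, 188.0), (128.0, 57.0), 90.0) [[ 0.463   0.1193]
 [ 0.5249  0.1305]
 [ 0.5545 -0.016 ]
 [ 0.4868 -0.0284]] [0.5073 0.0513] [np.float64(0.1496), np.float64(0.0629), np.float64(0.1495), np.float64(0.0689)]
platter 0.64 [280.784 191.52 ] [0.5091 0.0499 0.01  ]
pin_a 0.84 [288.12   17.808] [0.4855 0.2168 0.058 ]
weight 0.86 [425.096 178.92 ] [0.6762 0.094  0.    ]
weight 0.76 [446.32   50.484] [0.6596 0.2344 0.    ]
weight 0.68 [426.608 119.112] [0.6587 0.1607 0.    ]
```

View pics/w4.png

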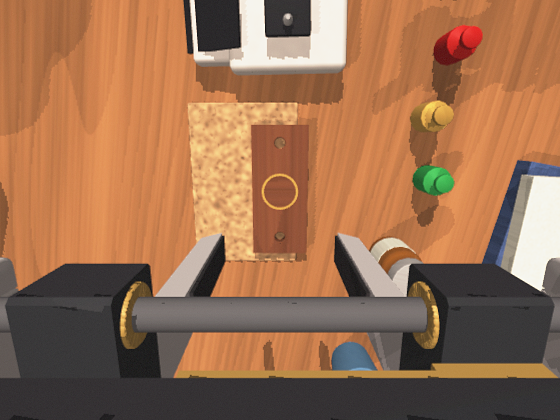

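The platter is centred at its ring (280,191), with holes at (280,143) and (280,237); it lines up with the tool. Next: pin positions from the same camera.

```bash
python3 -m handwheel '-0.047 0.1 0.04 0 0 0.02;-0.047 0.2 0.04 0 0 0.02;-0.047 0.293 0.04 0 0 0.02;-0.047 0.293 0.04 0 0 0.02;-0.047 0.293 0.04 0 0 0.02;-0.047 0.293 0.04 0 0 0.02' -
python3 - <<'E'
from h import *
np.set_printoptions(precision=4,suppress=True)
w=arm.snapshot("wrist");save(w,"w5");o=arm.get_obs();print(o["ee_pos"],o["gripper_width"],w["world_from_camera"][:3,3] if hasattr(w["world_from_camera"],"shape") else "")
for n,z in (("pin_a",.058),("carrier_top",.048),("scale",0),("weight",0.)):
    for d in arm.landmark_of(n,"wrist")[:3]: print(n,d["score"],np.array(d["position"])*[560,420],atz(w,np.array(d["position"])*[560,420],z))
d=arm.outline_of("carrier_top","wrist")
for e in d[:2]:
    r=cv2.minAreaRect(cv2.findNonZero(e["mask"].astype(np.uint8)))
    q=np.array([atz(w,q,.048)[:2] for q in cv2.boxPoints(r)]);print(e["score"],r,q,q.mean(0))
cv2.imwrite("pics/c5.png",cv2.resize(w["color"][100:290,190:390,::-1],None,fx=3,fy=3,interpolation=cv2.INTER_CUBIC))
E
```

```text
t: 12.32
ee_pos: [0.4733, 0.2674, 0.232]
tool_rot: [-1.973, -2.44, -0.0]
force: [0.3, 0.1, -0.2]
gripper_width: 0.0939
gripper_force: 0.0
[0.4734 0.267  0.232 ] 0.09415663140392626 [0.4611 0.3317 0.4114]
pin_a 0.69 [278.376 236.796] [0.4832 0.2193 0.058 ]
pin_a 0.6 [279.608 140.49 ] [0.4618 0.3263 0.058 ]
carrier_top 0.74 [281.12  187.194] [0.4745 0.2752 0.048 ]
scale 0.6 [277.872 184.296] [0.4713 0.2706 0.    ]
scale 0.32 [281.624 189.714] [0.4776 0.2646 0.    ]
weight 0.96 [389.984 329.616] [0.6739 0.0973 0.    ]
weight 0.86 [408.408 237.006] [0.6582 0.2374 0.    ]
0.93 ((281.0, 187.0), (116.0, 40.0), 90.0) [[0.4391 0.334 ]
 [0.4823 0.3432]
 [0.5125 0.2118]
 [0.4656 0.2017]] [0.4749 0.2727]
```

View pics/c5.png

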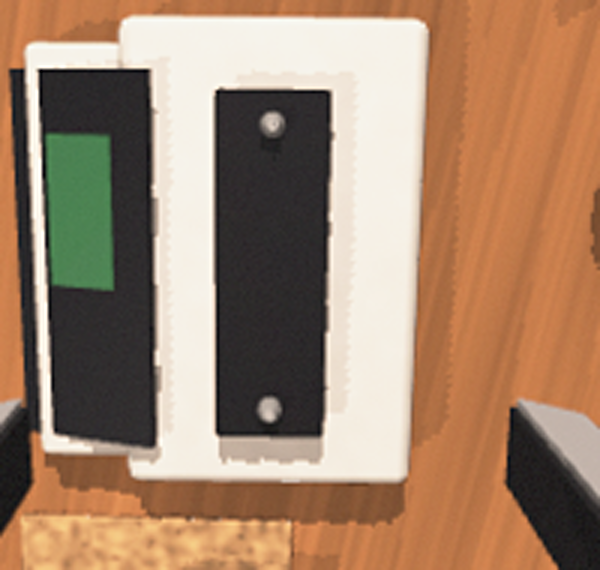

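The crop shows pin tips at full-picture pixels (281.0,140.7) and (279.3,235.7), with the carrier nearly parallel to the tool.

Run:
```python
from h import *
np.set_printoptions(precision=4,suppress=True)
# refine from saved images; need fresh camera pose for scale, TCP-known offset for w4
w=arm.snapshot("wrist")
o=arm.get_obs()
g=cv2.cvtColor(w["color"],cv2.COLOR_RGB2GRAY)
P=[]
for c,r in ((281,141),(279,236)):
    p=g[r-10:r+11,c-10:c+11].astype(float); m=p>95
    ys,xs=np.nonzero(m); px=np.array([xs.mean()+c-10,ys.mean()+r-10]); P.append(px); print(px,m.sum(),atz(w,px,.055))
a,b=[atz(w,p,.055)[:2] for p in P]; print("mid",(a+b)/2,"d",np.linalg.norm(a-b),"yaw",np.arctan2(-(a-b)[0],(a-b)[1]))
from scipy.spatial.transform import Rotation as R
M=R.from_rotvec(o["tool_rot"]).as_matrix();print("toolyaw",np.arctan2(-M[0,0],M[1,0]),o["ee_pos"])
# w4: ring and holes. camera pose rebuilt from tool pose
T=np.array(w["world_from_camera"]); TT=np.eye(4);TT[:3,:3]=M;TT[:3,3]=o["ee_pos"]; X=np.linalg.inv(TT)@T
np.save("X.npy",X);print(X)
T4=np.eye(4);T4[:3,:3]=R.from_rotvec([-2.01,-2.408,.001]).as_matrix();T4[:3,3]=[.5075,.0482,.2014]
s=dict(w);s["world_from_camera"]=T4@X
im=cv2.imread("pics/w4.png");hsv=cv2.cvtColor(im,cv2.COLOR_BGR2HSV)
sub=im[165:220,255:305].astype(int);m=(sub[...,1]>130)&(sub[...,2]>170)
e=cv2.fitEllipse(np.argwhere(m)[:,::-1].astype(np.float32));c=np.array(e[0])+[255,165];print("ring",c,e[1],m.sum(),atz(s,c,.016))
for q in ((280,143),(280,237)): print(atz(s,q,.016))
```

```text
[280.     140.0952] 42 [0.4626 0.3265 0.055 ]
[279.     240.3523] 88 [0.4853 0.2139 0.055 ]
mid [0.474  0.2702] d 0.11484497374481227 yaw 0.1994733811321592
toolyaw 0.209735726165208 [0.4736 0.2673 0.2323]
[[-0.0006 -0.9737 -0.2278  0.0657]
 [ 1.     -0.0005 -0.0007  0.0012]
 [ 0.0005 -0.2278  0.9737 -0.1792]
 [ 0.      0.      0.      1.    ]]
ring [279.4325 191.2431] (33.90742492675781, 34.32143783569336) 256 [0.5076 0.0507 0.016 ]
[0.4984 0.1045 0.016 ]
[ 0.5181 -0.0038  0.016 ]
```

```bash
python3 -m handwheel '0.0453 -0.1 0 0 0 -0.019;0.0453 -0.2 -0.05 0 0 -0.019;0.0453 -0.2888 -0.12 0 0 -0.019;0.0453 -0.2888 -0.2 0 0 -0.019;0.0453 -0.2888 -0.24 0 0 -0.019;0.0453 -0.2888 -0.27 0 0 -0.019;0.0453 -0.2888 -0.29 0 0 -0.019;0.0453 -0.2888 -0.301 0 0 -0.019;0.0453 -0.2888 -0.301 0 0 -0.019;0.0453 -0.2888 -0.301 0 0 -0.019' -1
python3 -m handwheel '0 0 0 0 0 0;0 0 0 0 0 0;0 0 0 0 0 0;0 0 0 0 0 0;0 0 0 0 0 0' 1
```

```text
t: 13.92
ee_pos: [0.5085, 0.0515, 0.0077]
tool_rot: [-2.01, -2.413, -0.003]
force: [-0.5, 0.1, 0.2]
gripper_width: 0.0942
gripper_force: 0.0
t: 14.55
ee_pos: [0.5073, 0.0513, 0.0065]
tool_rot: [-2.009, -2.411, -0.001]
force: [-0.5, -0.5, 2.4]
gripper_width: 0.0635
gripper_force: 30.0
```

```bash
python3 -m handwheel '0 0 0.03 0 0 0;0 0 0.08 0 0 0;-0.01 0.05 0.13 0 0 0.01;-0.02 0.11 0.16 0 0 0.01;-0.03 0.18 0.16 0 0 0.01;-0.046 0.24 0.16 0 0 0.01;-0.046 0.28 0.16 0 0 0.01;-0.046 0.295 0.16 0 0 0.01;-0.046 0.295 0.16 0 0 0.01;-0.046 0.295 0.16 0 0 0.01' -
python3 - <<'E'
from h import *
np.set_printoptions(precision=4,suppress=True)
w=arm.snapshot("wrist");save(w,"w6");o=arm.get_obs();print(o["ee_pos"],o["tool_rot"],o["gripper_width"])
from scipy.spatial.transform import Rotation as R
M=R.from_rotvec(o["tool_rot"]).as_matrix();print("toolyaw",np.arctan2(-M[0,0],M[1,0]))
zt=o["ee_pos"][2]+.0095
for d in arm.landmark_of("platter","wrist")[:1]: print(d["score"],np.array(d["position"])*[560,420])
im=w["color"].astype(int);m=np.zeros(im.shape[:2],bool);m[180:340,220:340]=True
m&=(im[...,1]>130)&(im[...,0]>170)&(im[...,2]<130)
e=cv2.fitEllipse(np.argwhere(m)[:,::-1].astype(np.float32));c=np.array(e[0]);print("ring",c,e[1],m.sum());p=atz(w,c,zt);print(p,"rel tool",M.T@(p-o["ee_pos"]))
for n in ("weight",):
    for d in arm.landmark_of(n,"wrist")[:3]: print(n,d["score"],atz(w,np.array(d["position"])*[560,420],0.))
E
```

```text
t: 15.8
ee_pos: [0.473, 0.2716, 0.1262]
tool_rot: [-1.992, -2.425, 0.0]
force: [-0.2, -0.0, -0.5]
gripper_width: 0.0638
gripper_force: 30.0
[0.4731 0.2715 0.1263] [-1.9919 -2.425  -0.0003] 0.06365644975014094
toolyaw 0.19546620435070677
ring [281.07   295.9228] (105.36408996582031, 150.18853759765625) 1115
[0.4801 0.2469 0.1358] rel tool [-0.0255  0.0021 -0.0096]
weight 0.71 [0.6285 0.3599 0.    ]
weight 0.52 [0.6569 0.2365 0.    ]
```

View pics/w6.png

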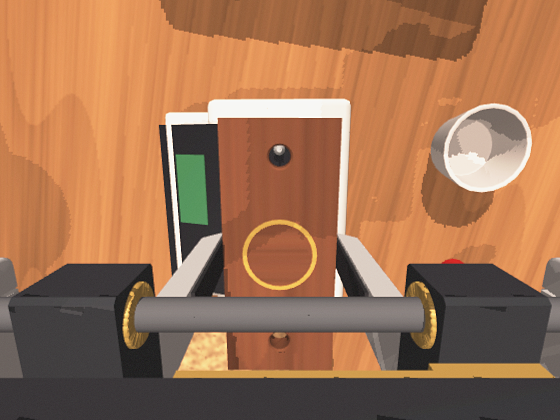

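The held platter shows the ring at (280,255), the upper hole at (279.5,155) and the pin tip seen through it at (279,149). I measure the difference.

Run:
```python
from h import *
np.set_printoptions(precision=4,suppress=True)
w=arm.snapshot("wrist");o=arm.get_obs()
from scipy.spatial.transform import Rotation as R
M=R.from_rotvec(o["tool_rot"]).as_matrix();zt=o["ee_pos"][2]+.0095
im=w["color"].astype(int)
def wc(mask,r0,c0): ys,xs=np.nonzero(mask);return np.array([xs.mean()+c0,ys.mean()+r0]),mask.sum()
sub=im[140:170,262:298];br=sub[...,0]-sub[...,2]
wood=br>35
lab=(~wood).astype(np.uint8);n,l,st,ce=cv2.connectedComponentsWithStats(lab);k=1+st[1:,4].argmax()
ys,xs=np.nonzero(l==k);cnt=np.stack([xs,ys],1).astype(np.float32);(cx,cy),r=cv2.minEnclosingCircle(cnt);h=np.array([cx+262,cy+140]);print("hole",h,r,st[k])
pm,npx=wc((sub.sum(2)>330)&~wood&(l==k),140,262);print("pin",pm,npx)
ringm=(im[...,1]>130)&(im[...,0]>170)&(im[...,2]<130);ringm[:215]=0;ringm[293:]=0;ringm[:,:235]=0;ringm[:,325:]=0
e=cv2.fitEllipse(np.argwhere(ringm)[:,::-1].astype(np.float32));print("ring",e)
H=atz(w,h,zt);P=atz(w,pm,.057);C=atz(w,e[0],zt)
print("H",H,"P",P,"C",C,"H-C",H-C,"tool frame H",M.T@(H-o["ee_pos"]),"C",M.T@(C-o["ee_pos"]))
print("move needed",P-H, "tool",M.T@(P-H),"ee",o["ee_pos"])
for d in arm.landmark_of("pin_a","wrist")[:2]: q=np.array(d["position"])*[560,420];print(d["score"],q,atz(w,q,.058))
```

```text
hole [279.2143 155.2143] 10.893367767333984 [  7   5  22  21 365]
pin [278.25   148.6806] 72
ring ((279.2374572753906, 254.5016632080078), (66.32381439208984, 70.19969177246094), 89.36881256103516)
H [0.4634 0.3261 0.1359] P [0.4625 0.3262 0.057 ] C [0.4742 0.2718 0.1359] H-C [-0.0107  0.0543  0.    ] tool frame H [ 0.0552  0.0011 -0.0093] C [-0.0002  0.0011 -0.0095]
move needed [-0.001   0.0001 -0.0789] tool [ 0.     -0.0008  0.0789] ee [0.4731 0.2718 0.1264]
0.59 [279.496 145.194] [0.4629 0.3289 0.058 ]
```

```bash
python3 -m handwheel '-0.001 0 -0.03 0 0 0;-0.001 0 -0.055 0 0 0;-0.001 0 -0.072 0 0 0;-0.001 0 -0.08 0 0 0;-0.001 0 -0.085 0 0 0;-0.001 0 -0.09 0 0 0;-0.001 0 -0.095 0 0 0;-0.001 0 -0.098 0 0 0;-0.001 0 -0.098 0 0 0' -
```

```text
t: 17.18
ee_pos: [0.472, 0.2726, 0.0528]
tool_rot: [-1.99, -2.426, -0.001]
force: [-0.1, 0.3, -0.7]
gripper_width: 0.0641
gripper_force: 30.0
```

```bash
python3 -m handwheel '0 0 -0.002 0 0 0;0 0 -0.0045 0 0 0;0 0 -0.0045 0 0 0;0 0 -0.0045 0 0 0' -
python3 -m handwheel '0 0 0 0 0 0;0 0 0 0 0 0;0 0 0 0 0 0;0 0 0 0 0 0' -0.7
python3 - <<'E'
from h import *
w=arm.snapshot("wrist");save(w,"w7");print(arm.landmark_of("platter","wrist")[:1])
E
```

```text
t: 17.68
ee_pos: [0.4722, 0.2726, 0.0497]
tool_rot: [-1.99, -2.426, -0.001]
force: [-0.1, -0.2, -1.0]
gripper_width: 0.0636
gripper_force: 30.0
t: 18.18
ee_pos: [0.4722, 0.2726, 0.0496]
tool_rot: [-1.99, -2.426, -0.001]
force: [-1.0, -0.3, 0.4]
gripper_width: 0.08
gripper_force: 0.0
[{'position': [0.5052, 0.6017], 'score': 0.71}]
```

```bash
python3 -m handwheel '0 0 0.02 0 0 0;0 0 0.08 0 0 0;0 0 0.15 0 0 0;0 0 0.22 0 0 0;0 0 0.24 0 0 0;0 0 0.24 0 0 0' -1
python3 - <<'E'
from h import *
np.set_printoptions(precision=4,suppress=True)
w=arm.snapshot("wrist");save(w,"w8");o=arm.get_obs();print(o["ee_pos"])
im=w["color"].astype(int)
m=(im[...,1]>130)&(im[...,0]>170)&(im[...,2]<130);m[:150]=0;m[225:]=0;m[:,:250]=0;m[:,310:]=0
e=cv2.fitEllipse(np.argwhere(m)[:,::-1].astype(np.float32));print("ring",e,atz(w,e[0],.0586))
cv2.imwrite("pics/c8.png",cv2.resize(w["color"][90:290,190:470,::-1],None,fx=2.8,fy=2.8,interpolation=2))
for d in arm.landmark_of("weight","wrist")[:3]:q=np.array(d["position"])*[560,420];print(q,d["score"],atz(w,q,0.))
E
```

```text
t: 19.02
ee_pos: [0.4724, 0.2727, 0.2304]
tool_rot: [-1.991, -2.427, -0.004]
force: [-0.5, -0.5, -0.9]
gripper_width: 0.0938
gripper_force: 0.0
[0.4715 0.2724 0.2285]
ring ((283.94183349609375, 193.614501953125), (47.34770202636719, 50.31863784790039), 54.7013053894043) [0.4782 0.2761 0.0586]
[411.32  241.794] 0.94 [0.6625 0.2348 0.    ]
[388.08  334.614] 0.9 [0.67   0.0924 0.    ]
```

View pics/c8.png

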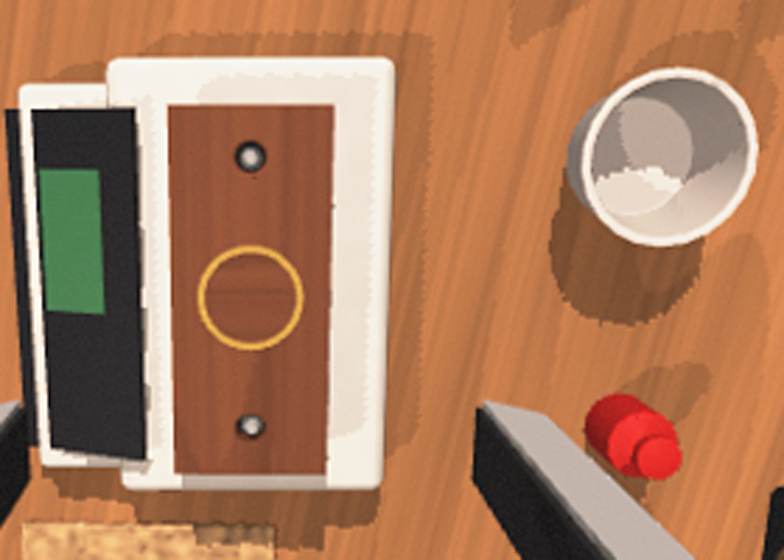

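The crop shows the platter over both pins, holes and pins concentric at (279,146) and (279,242) in the full picture. Now the brass weight.

```bash
python3 -m handwheel '0.08 -0.05 0 0 0 0;0.16 -0.1 0 0 0 0;0.249 -0.15 0 0 0 -0.05;0.249 -0.15 0 0 0 -0.1;0.249 -0.15 0 0 0 -0.1;0.249 -0.15 0 0 0 -0.1' -0.4
python3 - <<'E'
from h import *
from scipy.spatial.transform import Rotation as R
np.set_printoptions(precision=4,suppress=True)
w=arm.snapshot("wrist");save(w,"w9");o=arm.get_obs();print(o["ee_pos"])
M=R.from_rotvec(o["tool_rot"]).as_matrix()
hsv=cv2.cvtColor(w["color"],cv2.COLOR_RGB2HSV).astype(int)
for d in arm.outline_of("weight","wrist")[:4]:
    k=d["mask"];print(d["score"],np.array(d["rect"])*[560,420,560,420],"hue",np.median(hsv[k],0))
for d in arm.landmark_of("weight","wrist")[:4]:
    q=np.array(d["position"])*[560,420];p=atz(w,q,0.);print(q,d["score"],p,"corr",p-M[:,1]*.0011,"shift",((p-M[:,1]*.0011-o["ee_pos"])/.75)[:2])
E
```

```text
t: 19.88
ee_pos: [0.6574, 0.1606, 0.2276]
tool_rot: [-2.171, -2.262, 0.003]
force: [0.4, 0.6, -0.2]
gripper_width: 0.0658
gripper_force: 0.0
[0.6574 0.1609 0.2283]
0.95 [263.48  177.408 289.8   202.188] hue [ 19. 165. 225.]
0.89 [273.392 112.602 297.696 143.01 ] hue [  1. 206. 230.]
0.66 [277.984 226.002 307.888 258.51 ] hue [ 65. 161. 163.]
0.4 [227.416   0.    295.176  43.806] hue [ 12.  44. 205.]
[289.52  236.586] 0.85 [0.6735 0.0954 0.    ] corr [0.6724 0.0953 0.    ] shift [ 0.02   -0.0875]
[283.696 125.58 ] 0.8 [0.6594 0.2382 0.    ] corr [0.6583 0.2381 0.    ] shift [0.0013 0.1029]
[134.68  264.684] 0.75 [0.4642 0.0462 0.    ] corr [0.4631 0.0462 0.    ] shift [-0.2591 -0.153 ]
[277.704 187.194] 0.63 [0.6551 0.1612 0.    ] corr [0.654  0.1611 0.    ] shift [-0.0045  0.0003]
```

```bash
python3 -m handwheel '-0.003 0.001 -0.07 0 0 0;-0.003 0.001 -0.14 0 0 0;-0.003 0.001 -0.2 0 0 0;-0.003 0.001 -0.24 0 0 0;-0.003 0.001 -0.27 0 0 0;-0.003 0.001 -0.285 0 0 0;-0.003 0.001 -0.292 0 0 0;-0.003 0.001 -0.292 0 0 0;-0.003 0.001 -0.292 0 0 0' -
python3 -m handwheel '0 0 0 0 0 0;0 0 0 0 0 0;0 0 0 0 0 0;0 0 0 0 0 0;0 0 0 0 0 0' 1
```

```text
t: 21.15
ee_pos: [0.6575, 0.1609, 0.0118]
tool_rot: [-2.175, -2.264, -0.004]
force: [0.2, 0.6, 0.3]
gripper_width: 0.0659
gripper_force: 0.0
t: 21.78
ee_pos: [0.6562, 0.1608, 0.0105]
tool_rot: [-2.174, -2.262, -0.0]
force: [-2.1, 0.7, 1.3]
gripper_width: 0.0309
gripper_force: 30.0
```

```bash
python3 -m handwheel '0 0 0.02 0 0 0;0 0 0.07 0 0 0;0 0 0.13 0 0 0;-0.05 0.03 0.173 0 0 0;-0.11 0.066 0.173 0 0 0;-0.17 0.103 0.173 0 0 0;-0.22 0.134 0.173 0 0 0;-0.2455 0.149 0.173 0 0 0;-0.2455 0.149 0.173 0 0 0;-0.2455 0.149 0.173 0 0 0' -
cat > fit.py <<'E'
from h import *
from scipy.spatial.transform import Rotation as R
np.set_printoptions(precision=4,suppress=True)
w=arm.snapshot("wrist");save(w,"w10");o=arm.get_obs();print(o["ee_pos"],o["gripper_width"])
M=R.from_rotvec(o["tool_rot"]).as_matrix();ee=np.array(o["ee_pos"])
D=[d for d in arm.outline_of("weight","wrist")[:4]]
for d in D: print(d["score"],(np.array(d["rect"])*[560,420,560,420]).round(1),d["mask"].sum(),np.median(w["color"][d["mask"]],0))
for d in arm.landmark_of("weight","wrist")[:2]:
    q=np.array(d["position"])*[560,420];print("lm",q,d["score"])
th=np.linspace(0,2*np.pi,40)
def sil(dx,base=.0105):
    pts=[]
    for z,r in ((0,.016),(.03,.016),(.05,.01)):
        for t in th: pts.append(proj(w,ee+M[:,0]*(dx+r*np.cos(t))+M[:,1]*r*np.sin(t)+np.array([0,0,z-base])))
    return np.array(pts)
for dx in (-.012,-.006,0,.006,.012):
    p=sil(dx);print(dx,"rows",p[:,1].min(),p[:,1].max(),"knob rows",p[80:,1].min(),p[80:,1].max(),"cols",p[:,0].min(),p[:,0].max())
im=w["color"].astype(int);m=(im[...,0]-im[...,2]>70)&(im[...,1]>110)&(abs(im[...,0]-im[...,1]*1.3)<40)
print("col280 rows",[(r,tuple(im[r,280])) for r in range(180,305,5)])
E
python3 fit.py
```

```text
t: 23.02
ee_pos: [0.4738, 0.2722, 0.1408]
tool_rot: [-2.176, -2.263, -0.003]
force: [0.3, -0.5, -2.1]
gripper_width: 0.0313
gripper_force: 30.0
[0.4738 0.272  0.1406] 0.031073371928434845
0.95 [439.1 227.4 492.1 269.5] 1424 [233.  46.  41.]
0.73 [252.5 219.4 309.2 288.9] 3193 [231. 177.  83.]
0.62 [461.2 354.8 480.4 379.8] 170 [ 62.5 161.   78. ]
lm [451.192 239.19 ] 0.96
lm [279.776 243.012] 0.72
-0.012 rows 237.0817047973048 319.41085531843567 knob rows 281.77183216513384 319.41085531843567 cols 247.96414861132234 306.8005966864108
-0.006 rows 227.8329051330009 308.3331997328649 knob rows 270.0167701936624 308.3331997328649 cols 247.71678470338787 307.02013669009983
0 rows 218.45531157749258 297.0582810577266 knob rows 258.0459904429859 297.0582810577266 cols 247.4654634040083 307.2431889259571
0.006 rows 208.94621499439074 285.58078287422626 knob rows 245.8534999515404 285.58078287422626 cols 247.2100889803545 307.4698383573947
0.012 rows 199.3028297297632 273.8951959886855 knob rows 233.43308169158652 273.8951959886855 cols 246.95056258667924 307.7001727105366
col280 rows [(180, 
[... 611 characters left out ...]
nt64(96))), (240, (np.int64(244), np.int64(208), np.int64(97))), (245, (np.int64(243), np.int64(202), np.int64(93))), (250, (np.int64(226), np.int64(170), np.int64(79))), (255, (np.int64(242), np.int64(197), np.int64(91))), (260, (np.int64(239), np.int64(191), np.int64(87))), (265, (np.int64(238), np.int64(187), np.int64(87))), (270, (np.int64(226), np.int64(171), np.int64(81))), (275, (np.int64(239), np.int64(192), np.int64(89))), (280, (np.int64(238), np.int64(187), np.int64(87))), (285, (np.int64(231), np.int64(178), np.int64(81))), (290, (np.int64(221), np.int64(162), np.int64(76))), (295, (np.int64(161), np.int64(90), np.int64(61))), (300, (np.int64(113), np.int64(106), np.int64(104)))]
```

```bash
python3 -m handwheel '-0.002 0 -0.04 0 0 0;-0.002 0 -0.07 0 0 0;-0.002 0 -0.085 0 0 0;-0.002 0 -0.09 0 0 0;-0.002 0 -0.094 0 0 0;-0.002 0 -0.098 0 0 0;-0.002 0 -0.098 0 0 0;-0.002 0 -0.098 0 0 0' -
```

```text
t: 24.18
ee_pos: [0.4716, 0.2727, 0.0675]
tool_rot: [-2.175, -2.263, -0.003]
force: [1.4, -0.6, -0.7]
gripper_width: 0.0313
gripper_force: 30.0
```

```bash
python3 -m handwheel '0 0 0 0 0 0;0 0 0 0 0 0;0 0 0 0 0 0;0 0 0 0 0 0' -0.4
python3 -m handwheel '0 0 0.02 0 0 0;0 0 0.06 0 0 0;0 0 0.11 0 0 0;0 0 0.16 0 0 0;0 0 0.2 0 0 0;0 0 0.2 0 0 0;0 0 0.2 0 0 0' -
python3 - <<'E'
from h import *
np.set_printoptions(precision=4,suppress=True)
for c in ("wrist","scene","side"):
    w=arm.snapshot(c);save(w,c+"f")
    for d in arm.outline_of("weight",c)[:4]:
        if d["score"]>.4: print(c,d["score"],(np.array(d["rect"])*[560,420,560,420]).round(1),np.median(w["color"][d["mask"]],0))
    for d in arm.landmark_of("weight",c)[:4]:
        q=np.array(d["position"])*[560,420];print(c,"w",q.round(1),atz(w,q,.0562))
    for d in arm.landmark_of("platter",c)[:1]:
        q=np.array(d["position"])*[560,420];print(c,"plat",q.round(1),atz(w,q,.05))
    if c=="wrist":
        for p in ((.472,.2725,.0562),(.472,.2725,.1062)): print("expect",proj(w,p))
        for cc in (270,280,290): 
            print(cc,[(r,tuple(map(int,w["color"][r,cc]))) for r in range(165,230,4)])
E
```

```text
t: 24.68
ee_pos: [0.471, 0.2726, 0.0668]
tool_rot: [-2.175, -2.263, -0.001]
force: [-0.2, 0.9, -0.5]
gripper_width: 0.0648
gripper_force: 0.0
t: 25.55
ee_pos: [0.4704, 0.2724, 0.2159]
tool_rot: [-2.174, -2.262, 0.001]
force: [-0.3, 0.6, -0.7]
gripper_width: 0.0657
gripper_force: 0.0
wrist 0.78 [268.  185.8 298.3 215.9] [228. 173.  80.]
wrist 0.69 [414.9 209.3 451.4 242.6] [227.  45.  41.]
wrist w [423.4 221.2] [0.6299 0.2524 0.0562]
wrist w [286.3 196.8] [0.4784 0.2736 0.0562]
wrist plat [283.3 198.6] [0.4754 0.2703 0.05  ]
expect [280.3372 197.5959]
expect [280.3259 207.836 ]
270 [(165, (158, 93, 63)), (169, (158, 91, 63)), (173, (156, 88, 60)), (177, (157, 89, 60)), (181, (162, 93, 64)), (185, (220, 155, 72)), (189, (175, 128, 60)), (193, (243, 200, 92)), (197, (240, 193, 89)), (201, (239, 189, 88)), (205, (234, 181, 85)), (209, (231, 175, 82)), (213, (156, 104, 57)), (217, (153, 85, 58)), (221, (151, 87, 59)), (225, (151, 84, 59)), (229, (152, 88, 58))]
280 [(165, (156, 89, 61)), (169, (154, 86, 57)), (173, (157, 90, 61)), (177, (151, 88, 58)), (181, (184, 128, 66)), (185, (183, 1
[... 675 characters left out ...]
3.1] [131.  27.  23.]
scene 0.72 [290.4 254.3 306.8 286.7] [ 36. 100.  47.]
scene 0.64 [396.8 204.2 412.3 225.5] [123.   93.5  44. ]
scene w [366.6 285.7] [0.7112 0.2335 0.0562]
scene w [401.5 220.3] [0.4739 0.2757 0.0562]
scene w [297.5 275.6] [0.7273 0.1053 0.0562]
scene plat [395.7 221.9] [0.4755 0.264  0.05  ]
side 0.67 [284.  166.7 293.4 177.6] [122.  35.  33.]
side 0.65 [310.3 191.8 317.4 201.9] [42.5 96.  51. ]
side 0.56 [226.1 158.5 235.7 174.1] [119.  94.  53.]
side w [234.9 170.4] [0.4847 0.2659 0.0562]
side w [255.4 231.6] [ 0.4505 -0.011   0.0562]
side w [309.9 205.2] [0.6314 0.0272 0.0562]
side w [292.4 178.5] [0.6347 0.1586 0.0562]
side plat [228.9 172.6] [0.4658 0.2702 0.05  ]
```

```bash
python3 -c "
from rig import arm
print(arm.hand_in())"
```

```text
the job is handed in; nothing more can be done
None
```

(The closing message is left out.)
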